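Set and start the cure timer on the valve bench

ROBOT

A 6-joint arm with a two-finger parallel gripper is mounted at the origin on the work surface. World frame = base frame: x ahead of the robot, y to its left, z up, the work surface at z = 0. Lengths are in m, angles in degrees, forces in N, time in s.
With the tool pointing down it reaches from about 0.35 to 0.925 m from the base axis. Payload 6.4 kg.
Tool frame: the origin (TCP) lies midway between the tips of the shut fingers; the grasp point (between the pads) lies 19 mm behind it; z points along the fingers, y is the direction in which the jaws open and shut (so a half turn about z gives the same grasp; the last joint's range is limited). The gripper opens to 94 mm and grips with 3 to 60 N. Pads are 16 mm wide; open, the fingers measure 119 mm over their backs; the gripper's body (75 mm by 177 mm) begins 78 mm behind the grasp point.
Start: joints at [60.613, 14.043, 89.255, -0, 76.702, -9.975], TCP at [0.216, 0.613, 0.205] pointing down, gripper open.
Joint ranges: [-179.41, 179.41], [-58.25, 129.5], [7.25, 145.43], [-54.29, 234.29], [11.92, 165.04], [-157.13, 157.13]. Speed limits (degrees/s): [147.25, 147.25, 180, 180, 180, 180].

INTERFACE

Orientations are given as [roll, pitch, yaw] about the fixed x, y, z axes, in that order (R = Rz(yaw) Ry(pitch) Rx(roll)).
In Python, from bench import manip gives the robot as it stands.
- The arm moves only by the shell command python3 -m pendant 'ROWS' [OPENING] [FORCE]. ROWS is JSON, a list of rows, each a list of 2 entries, a list of its own where there are three numbers: the shift along the world's x, y, z in cm, then the turn about the world's z in degrees. A call has 1 to 8 rows; each row is the pose to reach, as a shift and turn from the pose commanded when the call began; what a row does not reach only later rows make up. A row lasts 1/10 s, in which the tool goes at most 50 mm and 8.59 degrees, less where a joint would pass 70% of its speed; a pose out of reach is approached as far as the arm can. A call with a gripper value outside its range is refused whole. OPENING is the finger opening in cm, from 0 to 9.4, set as the call begins (- or left out, the last holds). The fingers move at their own pace and stop on an object; FORCE is the grip in N (left out, the last holds). Time passes only in rows, so rows that repeat a pose let the fingers close. It gives the time, the measured TCP pose, the force and the opening at its end, in the units of the state.
- manip.observe(): the state, without advancing time (a new reading comes with each control period).
- manip.read_camera(name): name is "side" or "top"; returns a dict with "pixels" (420x560x3 uint8, red, green, blue), "fx", "fy", "cx", "cy" (pixels), "R" (3x3) and "t" (3): a world point X has camera coordinates R X + t. Camera axes: x right, y down, z forward; pixel columns grow to the right and rows downward; lengths in m; the calibration is good to about 2 mm. A picture is of the moment at which its call begins. There is no depth.
- manip.finish_job(): hands the job in, once; it reports no verdict.
The state is a dict: "time": time; "joint_positions": joint angles; "qvel": joint speeds; "joint_torque": joint torques, N m; "tcp_pos": TCP position; "eef_rot": TCP orientation; "wrist_force": force on the tool from outside, world axes, zero at the start; "wrist_torque": the same for the moment, N m; "gripper_width": finger opening in m.
Only numpy, scipy, OpenCV 4.12 (cv2) and the standard library are available. Lean on these libraries where they do the work, as an engineer would, in place of code of your own. Each camera call takes 0.05 s, during which the arm holds its last target.

TASK

The glued valve blocks need their cure timed. The timer with the yellow knob stands loose on its rubber feet and its knob is stiff, so press it firmly down onto the mat (not with your full weight: some 15 N, never over 30) while you turn the knob clockwise until its pointer (the black stripe on the grip, white at its tip) lies on the green mark; the timer must neither spin nor slide. Let go of the knob, then push the timer's red start button fully in so that it stays down, let go, and leave the blue-knobbed timer and everything else on the bench alone.

Things in the scene. Friction and masses are not known exactly. Their poses are not given: they have to be found in the camera images.
- timer: the timer to set: grey housing 126 x 92 mm, top 49 mm above the mat, yellow knob, about 0.5 kg, loose on 4 rubber feet. Origin on the mat under the knob's axis; own x -80 to +46 mm, y -46 to +46 mm, z up; start button at x = -62 mm. Unpressed it spins with its knob: 3 to 9 N of downward push on the knob hold it, 15 N is safe; over 38 N on the mat, its weight of 4 to 7 N included, fails
- dial (a joint): turn of the yellow knob in rad, 0 to 2.8, growing clockwise seen from above; starts at 0.25 to 0.75; pointer on the middle of the green mark at 1.6 (the mark spans 1.48 to 1.72). Stiff: turning takes 0.30 N m all along; stays where it is left. The pointer's direction in the timer's frame is (1.6 - reading) rad counter-clockwise from its +x axis
- dial_grip (a point): centre of the knob's yellow grip bar, on the knob's axis, 68.5 mm above the mat; x along the bar to the pointer end, z up, turns with the knob. Bar 44 mm long (x), 14 mm thick (y), 56 to 81 mm above the mat, on a black round skirt of 29 mm radius whose flat top (56 mm) turns with it and may be pressed on. Pointer: black stripe to one bar end, white tip on the skirt
- green_mark (a point): middle of the green mark on the dark round scale on the timer's top, 36 mm from the knob's axis on the timer's +x side, 49 mm above the mat
- timer_corner (a point): a corner of the timer's top, 75 mm to its -x side and 40 mm to its +y side of the knob's axis; it moves when the timer spins
- start (a joint): travel of the red start button in m: 0 out, 0.006 fully in. It moves down, takes 2.5 N and stays where it is pushed
- start_top (a point): centre of the red button's top, 20 mm across; 58 mm above the mat when out, 52 mm when in. Between button and skirt lie 23 mm
- mat: dark blue-grey bench mat, 300 x 640 x 3 mm, fixed flat on the black worktop; both timers stand on it. Origin at the centre of its underside (the worktop, z = 0)
- timer_b: another loose timer, the same in shape and size but with a blue knob. A bystander: leave it alone
- valve_a: moulded beige valve block on a green bracket, 70 x 85 x 40 mm, with two round yellow caps on one side, loose; origin at the centre of the bracket's underside. A bystander
- valve_b: moulded beige valve block on a green bracket, 70 x 85 x 40 mm, with two round blue caps on one side, loose; origin at the centre of the bracket's underside. A bystander
- valve_c: moulded beige valve block on a green bracket, 70 x 85 x 40 mm, with two round yellow caps on one side, loose; origin at the centre of the bracket's underside. A bystander
- glue: white glue bottle with an orange cap, 44 mm across, 130 mm high, loose; origin at the centre of its underside. A bystander
- driver: screwdriver with an orange handle lying on the bench. A bystander

How it is judged (in metres and radians):
On the way, in this order (a step that is already met when the one before it is completed fails the run):
1. the yellow knob's pointer lies on the green mark and the knob has been let go (value of joint dial between 1.45 and 1.75 rad and contact force between the fingers and timer below 0.1 N), for 0.2 s.
2. the red start button is pushed in (value of joint start above 0.0048 m), for 0.1 s.
At the end, for the whole second after the job is handed in: the yellow knob stands within 0.15 rad of the middle of the green mark (1.45 to 1.75), the red button is in by more than 4.5 of its 6 mm, and the timer stands still within 15 mm of its first place, its corner too (value of joint dial between 1.45 and 1.75 rad and value of joint start above 0.0045 m and distance of each of timer, timer_corner from where it was at the start of the episode below 0.015 m and linear speed of timer below 0.01 m/s); the robot touches nothing.
It fails at once if the timer slides, spins or tips: its foot or its corner moves more than 15 mm (distance of any of timer, timer_corner from where it was at the start of the episode above 0.015 m).
It fails at once if the timer is pressed onto the mat with more than 38 N, its weight included (contact force between timer and mat above 38 N).
It fails at once if the other timer, a valve block, the glue bottle or the screwdriver is moved by more than 20 mm (distance of any of timer_b, valve_a, valve_b, valve_c, glue, driver from where it was at the start of the episode above 0.02 m).
It also fails if it takes over 64 s, if anything falls off the work surface, if the arm or the gripper's body presses on something with over 40 N, if the wrist force passes 120 N, or if a joint passes its speed limit or range.

## Working session

There is one attempt and no reset: what is moved stays moved. The work goes in short steps, Python scripts to look and compute and a shell command to move; the robot and the scene stay as the last step left them, time stands still between calls to the robot, and variables do not carry over. Pictures are saved under pics/ and viewed, and the job is handed in when it is done.

```bash
mkdir -p pics; ls; cat > h.py <<'E'
import numpy as np, cv2
from bench import manip
def shot(name,fn):
    c=manip.read_camera(name); im=np.asarray(c["pixels"]); cv2.imwrite("pics/"+fn,cv2.cvtColor(im,cv2.COLOR_RGB2BGR))
    np.savez("pics/"+fn[:-4]+".npz",**{k:np.asarray(v) for k,v in c.items()}); return c
def ray(c,u,v,z):
    R=np.array(c["R"]);t=np.array(c["t"]); C=-R.T@t
    d=R.T@np.array([(u-c["cx"])/c["fx"],(v-c["cy"])/c["fy"],1.])
    return C+d*(z-C[2])/d[2]
def proj(c,X):
    p=np.array(c["R"])@np.array(X)+np.array(c["t"]); return c["fx"]*p[0]/p[2]+c["cx"],c["fy"]*p[1]/p[2]+c["cy"]
E
python3 - <<'E'
from h import *
for n in("side","top"):
    c=shot(n,n+"0.png"); print(n,c["fx"],-np.array(c["R"]).T@np.array(c["t"]))
print(manip.observe())
E
```

```text
pics
side 464.1859254838394 [0.53473989 0.87371458 1.08130455]
top 413.5671452308528 [ 4.91527564e-01 -7.31455770e-04  1.38099693e+00]
{'time': 0.1, 'joint_positions': array([ 6.06124902e+01,  1.40781135e+01,  8.93150482e+01, -3.20265820e-04,
        7.67020878e+01, -9.97447272e+00]), 'qvel': array([-0.02149915, -0.22196903, -0.13184667, -0.03690572,  0.05566598,
       -0.05779218]), 'joint_torque': array([ 8.13957013e-05, -4.16909015e+01, -3.15526199e+01,  6.87393174e-02,
        3.09509179e-02, -3.87035675e-05]), 'tcp_pos': array([0.21577331, 0.61258974, 0.20450493]), 'eef_rot': array([-1.79906136e+02, -1.61912733e-02,  1.60587024e+02]), 'wrist_force': array([ 0.42397271, -0.33155548, -0.13935117]), 'wrist_torque': array([ 0.027879  , -0.01796747,  0.01392058]), 'gripper_width': 0.0939492866167619}
```

View pics/side0.png

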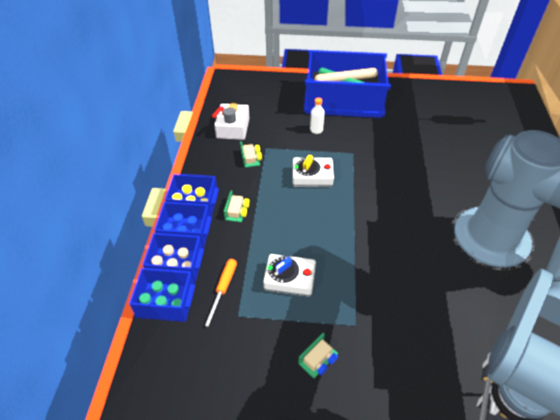

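View pics/top0.png

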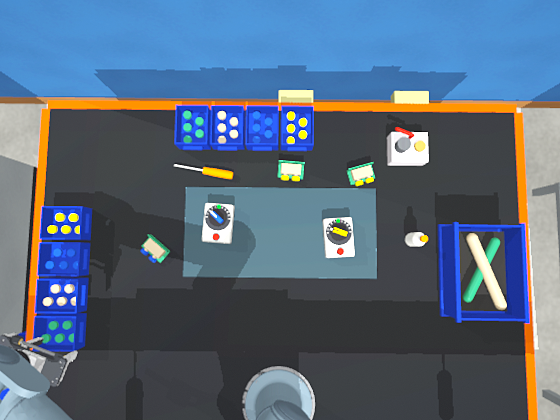

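The top view shows the yellow-knob timer at about (340,235), its red button at (340,251) towards the robot, and the blue timer at (217,222). I'll zoom in and measure.

```bash
python3 - <<'E'
from h import *
ims=[]
for n,(x,y) in(("top0",(340,235)),("side0",(313,170))):
    c=dict(np.load(f"pics/{n}.npz")); im=c["pixels"]
    cr=im[y-30:y+30,x-40:x+40]; ims.append(cv2.resize(cr,(400,300),interpolation=cv2.INTER_CUBIC))
    hsv=cv2.cvtColor(im,cv2.COLOR_RGB2HSV).astype(int); H,S,V=hsv[...,0],hsv[...,1],hsv[...,2]
    roi=np.zeros(H.shape,bool); roi[y-26:y+30,x-24:x+24]=1
    for nm,m,z in(("yellow",(H>20)&(H<34)&(S>140)&(V>120),.081),("red",((H<6)|(H>174))&(S>140)&(V>100),.058),("green",(H>45)&(H<85)&(S>100)&(V>60),.049),("white",(S<60)&(V>140),.049)):
        k=(m&roi).astype(np.uint8); pts=np.argwhere(k)[:,::-1].astype(np.float32)
        if len(pts)<2: print(n,nm,len(pts));continue
        r=cv2.minAreaRect(pts) ; mu=pts.mean(0)
        print(n,nm,len(pts),mu,r,"world c",ray(c,*mu,z)[:2].round(4), "box",[ray(c,*p,z)[:2].round(4).tolist() for p in cv2.boxPoints(r)])
cv2.imwrite("pics/z0.png",cv2.cvtColor(np.hstack(ims),cv2.COLOR_RGB2BGR))
E
```

```text
top0 yellow 87 [339.71265 231.41379] ((339.5068664550781, 231.31507873535156), (15.215349197387695, 5.852057456970215), 20.556045532226562) world c [ 0.5504 -0.1874] box [[0.5502, -0.1612], [0.5675, -0.1677], [0.5511, -0.2124], [0.5339, -0.2058]]
top0 red 31 [339.9355  250.93549] ((339.8000183105469, 251.1000213623047), (5.366562843322754, 5.81377649307251), 63.43495178222656) world c [ 0.4893 -0.1911] box [[0.4922, -0.1786], [0.5006, -0.1952], [0.4855, -0.2028], [0.4771, -0.1862]]
top0 green 15 [337.6 220.6] ((337.5, 220.5), (3.0, 3.0), 90.0) world c [ 0.5866 -0.1854] box [[0.5917, -0.1803], [0.5918, -0.1899], [0.5821, -0.1899], [0.582, -0.1802]]
top0 white 757 [338.      239.30647] ((338.1323547363281, 237.22056579589844), (40.49575424194336, 30.44851303100586), 85.60128784179688) world c [ 0.5264 -0.1864] box [[0.5939, -0.1332], [0.6023, -0.2312], [0.4729, -0.24], [0.4646, -0.143]]
side0 yellow 105 [307.53333 162.10477] ((307.7307434082031, 161.65382385253906), (8.59785270690918, 14.699555397033691), 33.6900634765625) world c [ 0.5517 -0.1768] box [[0.5739, -0.1603], [0.5517, -0.2178], [0.5282, -0.1977], [0.5508, -0.1413]]
side0 red 16 [326.9375 166.3125] ((327.0, 166.5), (3.0, 4.0), 90.0) world c [ 0.4903 -0.187 ] box [[0.4965, -0.1924], [0.4839, -0.1934], [0.4836, -0.1799], [0.4961, -0.1789]]
side0 green 14 [296.5     166.28572] ((296.5, 166.5), (3.0, 3.0), 90.0) world c [ 0.5862 -0.1884] box [[0.5914, -0.1938], [0.5819, -0.1946], [0.581, -0.181], [0.5904, -0.1802]]
side0 white 864 [314.06714 172.77663] ((313.0, 169.5), (31.0, 42.0), 90.0) world c [ 0.5294 -0.1639] box [[0.6047, -0.2442], [0.4684, -0.2556], [0.4663, -0.1162], [0.5945, -0.1054]]
```

View pics/z0.png

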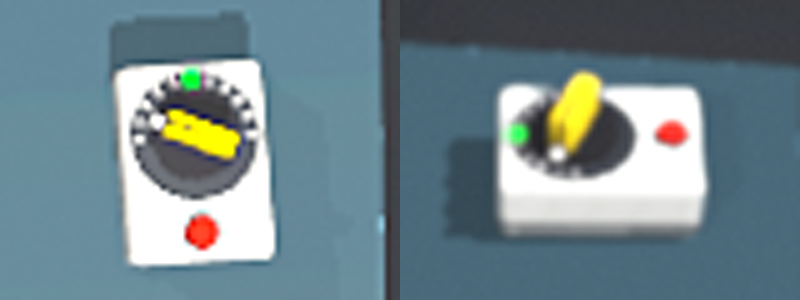

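```bash
python3 - <<'E'
from h import *
c=dict(np.load("pics/top0.npz")); ax=np.array([.5508,-.1874])
w=ray(c,300+158/5-.4,205+122/5-.4,.056)[:2]; d=w-ax; print("top tip",w,np.degrees(np.arctan2(d[1],d[0])))
c=dict(np.load("pics/side0.npz"))
w=ray(c,273+157/5-.4,140+152/5-.4,.056)[:2]; d=w-ax; print("side tip",w,np.degrees(np.arctan2(d[1],d[0])))
E
python3 -m pendant '[[[1.9,-4.4,1],-5],[[3.8,-8.8,2],-10],[[5.7,-13.2,3],-15],[[7.6,-17.6,3],-20],[[9.5,-22,3],-25],[[11.4,-26.4,3],-30],[[13.3,-30.8,3],-35],[[15.2,-35.2,3],-40]]' 2.4 20
```

```text
top tip [ 0.55896278 -0.16383129] 70.89699316220673
side tip [ 0.56134883 -0.16651437] 63.20275005764394
time: 0.9
tcp_pos: [0.3681, 0.2592, 0.2352]
eef_rot: [-180.0, 0.0, 120.4]
wrist_force: [0.9, 0.1, 0.2]
gripper_width: 0.0331
```

```bash

python3 -m pendant '[[[1.5,-3.7,0],-5],[[3,-7.4,0],-10],[[4.5,-11.1,0],-15],[[6,-14.8,0],-20],[[7.5,-18.5,0],-25],[[9,-22.2,0],-30],[[10.5,-25.9,0],-35],[[12,-29.6,0],-40]]'
python3 -m pendant '[[[1.5,-3.7,-1],-3],[[3,-7.4,-2],-6],[[4.5,-11.1,-3],-9],[[6,-14,-5],-11],[[6.3,-15.2,-8],-11.5],[[6.3,-15.2,-11],-11.5],[[6.3,-15.2,-11.5],-11.5],[[6.3,-15.2,-11.5],-11.5]]'
python3 - <<'E'
from h import *
print(manip.observe()["tcp_pos"],manip.observe()["eef_rot"],manip.observe()["wrist_force"])
ims=[]
for n,(x,y) in(("top",(340,235)),("side",(313,160))):
    c=shot(n,n+"1.png"); im=c["pixels"]
    ims.append(cv2.resize(im[y-38:y+37,x-50:x+50],(400,300),interpolation=cv2.INTER_CUBIC))
cv2.imwrite("pics/z1.png",cv2.cvtColor(np.hstack(ims),cv2.COLOR_RGB2BGR))
E
```

```text
time: 1.7
tcp_pos: [0.4881, -0.0365, 0.2351]
eef_rot: [-180.0, -0.0, 80.4]
wrist_force: [0.6, -0.5, -0.5]
gripper_width: 0.0239
time: 2.5
tcp_pos: [0.5502, -0.1863, 0.1194]
eef_rot: [-179.8, -0.0, 69.1]
wrist_force: [-0.4, 0.4, -0.1]
gripper_width: 0.0241
[ 0.55020595 -0.18633859  0.11942217] [-1.79841178e+02 -2.79413577e-02  6.90971396e+01] [-0.41933053  0.41638572 -0.06275719]
```

View pics/z1.png

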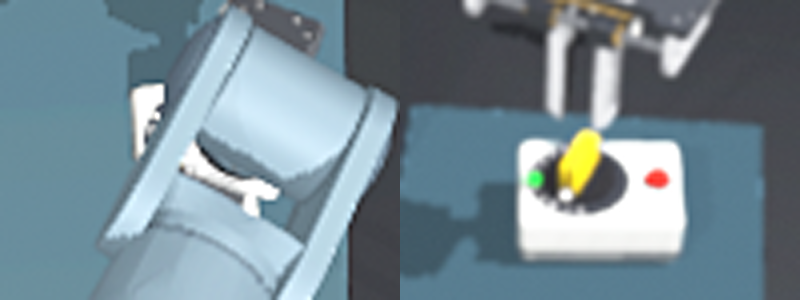

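The side view shows the fingers straddling the bar's line above it, with tips near zoom (555,112) and (603,125). The top view is blocked by the arm. I'll check the projections before descending.

```bash
python3 - <<'E'
from h import *
c=dict(np.load("pics/side1.npz")); s=manip.observe()
f=lambda X:np.round((np.array(proj(c,X))-[263,122])*4+[400,0],1)
print("tcp",f(s["tcp_pos"]))
a=np.radians(69.1-90);d=np.array([np.cos(a),np.sin(a),0])
for k in(.012,-.012,.0245,-.0245): print("tip",k,f(s["tcp_pos"]+k*d))
b=np.array([np.cos(np.radians(69.5)),np.sin(np.radians(69.5)),0]);C=np.array([.5508,-.187,.081])
n=np.array([-b[1],b[0],0])
for i in(1,-1):
  for j in(1,-1): print("bar corner",f(C+i*.022*b+j*.007*n))
E
python3 - <<'E'
import cv2
im=cv2.imread("pics/side1.png")[140:185,280:350]
cv2.imwrite("pics/z2.png",cv2.resize(im,(770,495),interpolation=cv2.INTER_CUBIC))
E
```

```text
tcp [580.7 112. ]
tip 0.012 [566.4 107.4]
tip -0.012 [595.2 116.6]
tip 0.0245 [551.5 102.7]
tip -0.0245 [610.3 121.5]
bar corner [577.  171.9]
bar corner [560.4 166.5]
bar corner [599.3 136.6]
bar corner [583.  131.4]
```

View pics/z2.png

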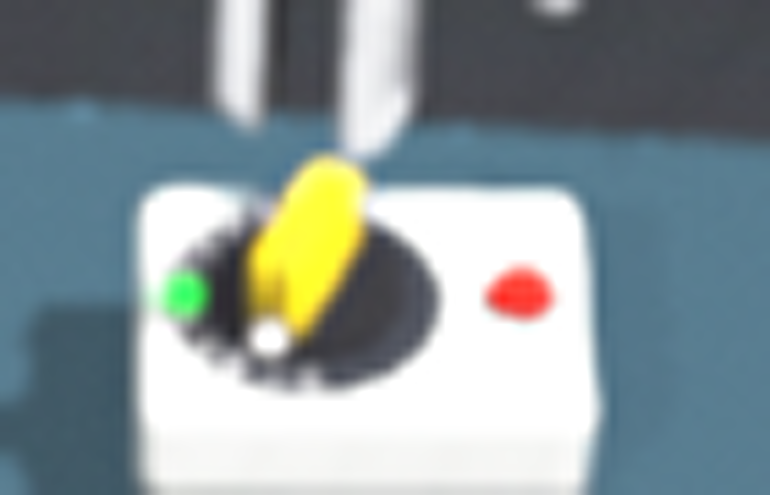

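```bash

python3 -m pendant '[[[0,-0.05,-1.5],0],[[0,-0.05,-3],0],[[0,-0.05,-4.5],0],[[0,-0.05,-5.5],0],[[0,-0.05,-5.8],0],[[0,-0.05,-6],0],[[0,-0.05,-6],0],[[0,-0.05,-6],0]]'
```

```text
time: 3.4
tcp_pos: [0.5515, -0.1877, 0.061]
eef_rot: [179.9, 0.0, 69.1]
wrist_force: [-0.2, 0.0, 0.1]
gripper_width: 0.024
```

```bash

python3 -m pendant '[[[0,0,-0.1],0],[[0,0,-0.2],0],[[0,0,-0.3],0],[[0,0,-0.3],0],[[0,0,-0.3],0]]'
python3 -m pendant '[[[0,0,-0.05],0],[[0,0,-0.1],0],[[0,0,-0.1],0],[[0,0,-0.1],0]]'
```

```text
time: 3.9
tcp_pos: [0.5515, -0.1877, 0.0592]
eef_rot: [180.0, 0.0, 69.1]
wrist_force: [-3.3, 1.4, 8.7]
gripper_width: 0.024
time: 4.3
tcp_pos: [0.5515, -0.1877, 0.0591]
eef_rot: [180.0, 0.0, 69.1]
wrist_force: [-5.4, 3.1, 14.2]
gripper_width: 0.0243
```

```bash

python3 -m pendant '[[[0,0,0],0],[[0,0,0],0],[[0,0,0],0],[[0,0,0],0]]' 1.0 15
python3 -m pendant '[[[0,0,0],0],[[0,0,0],0],[[0,0,0],0]]' 1.0 50
python3 -c "
from h import *
print(manip.observe()['wrist_torque'],manip.observe()['eef_rot'])"
```

```text
time: 4.7
tcp_pos: [0.551, -0.1876, 0.059]
eef_rot: [-179.9, 0.0, 69.2]
wrist_force: [-7.4, 3.1, 15.5]
gripper_width: 0.0141
time: 5.0
tcp_pos: [0.5511, -0.1876, 0.0591]
eef_rot: [-179.9, 0.0, 69.2]
wrist_force: [-6.7, 2.6, 16.1]
gripper_width: 0.0134
[0.54378473 1.54896879 0.2995812 ] [-1.79937330e+02  4.25197847e-02  6.91700096e+01]
```

```bash

python3 -m pendant '[[[-0.05,0.02,0],0],[[-0.1,0.04,0],0],[[-0.1,0.04,0],0]]'
python3 -c "
from h import *
print(manip.observe()['wrist_torque'],manip.observe()['eef_rot'])
shot('side','side2.png')"
```

```text
time: 5.3
tcp_pos: [0.551, -0.1876, 0.0591]
eef_rot: [179.9, 0.0, 69.2]
wrist_force: [-3.7, 2.1, 12.8]
gripper_width: 0.0139
[0.3383299  0.9263191  0.24482814] [1.79893680e+02 4.27576349e-02 6.91533521e+01]
```

```bash

python3 -m pendant '[[[-0.05,0.03,-0.05],0],[[-0.05,0.03,-0.05],-2],[[-0.05,0.03,-0.05],-4],[[-0.05,0.03,-0.05],-6],[[-0.05,0.03,-0.05],-8],[[-0.05,0.03,-0.05],-10],[[-0.05,0.03,-0.05],-10]]'
python3 -c "
from h import *
print(manip.observe()['wrist_torque'],manip.observe()['eef_rot'])
c=shot('side','side2.png')
import cv2
im=cv2.imread('pics/side2.png')[140:185,280:350]
cv2.imwrite('pics/z3.png',cv2.resize(im,(770,495),interpolation=cv2.INTER_CUBIC))"
```

```text
time: 6.05
tcp_pos: [0.5512, -0.1877, 0.0591]
eef_rot: [179.8, 0.0, 59.1]
wrist_force: [-3.4, 0.8, 12.6]
gripper_width: 0.0134
[0.23139704 0.76712331 0.17520425] [1.79794202e+02 1.87792845e-02 5.91189338e+01]
```

View pics/z3.png

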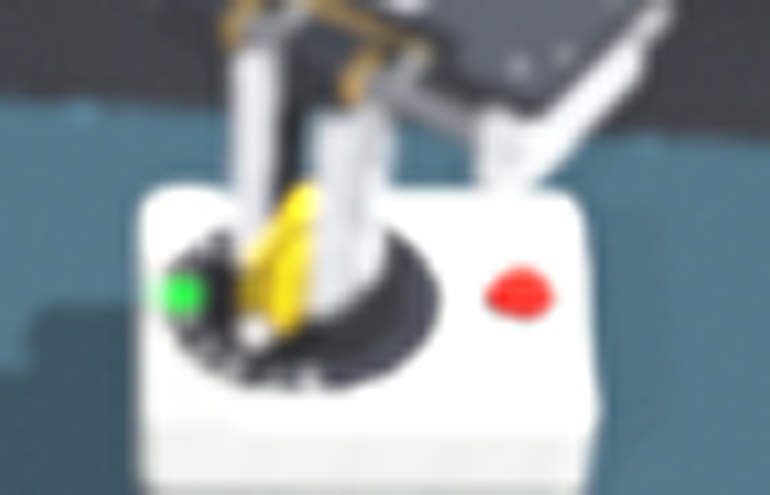

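The timer hasn't moved: green mark, red button and corners are at the same pixels. The white tip moved from (268,337) to (255,330), so the knob is turning. I'll continue with slightly more push.

```bash

python3 -m pendant '[[[0,0,-0.05],-3],[[0,0,-0.05],-6],[[0,0,-0.05],-9],[[0,0,-0.05],-12],[[0,0,-0.05],-15],[[0,0,-0.05],-18],[[0,0,-0.05],-21],[[0,0,-0.05],-24]]'
python3 -c "
from h import *
print(manip.observe()['wrist_torque'],manip.observe()['eef_rot'])
c=shot('side','side3.png')
import cv2
im=cv2.imread('pics/side3.png')[140:185,280:350]
cv2.imwrite('pics/z4.png',cv2.resize(im,(770,495),interpolation=cv2.INTER_CUBIC))"
```

```text
time: 6.9
tcp_pos: [0.5515, -0.188, 0.0591]
eef_rot: [179.8, -0.1, 35.0]
wrist_force: [-2.8, 1.1, 14.4]
gripper_width: 0.0139
[0.25715439 0.81475604 0.33191836] [ 1.79754316e+02 -7.66456487e-02  3.50427480e+01]
```

View pics/z4.png

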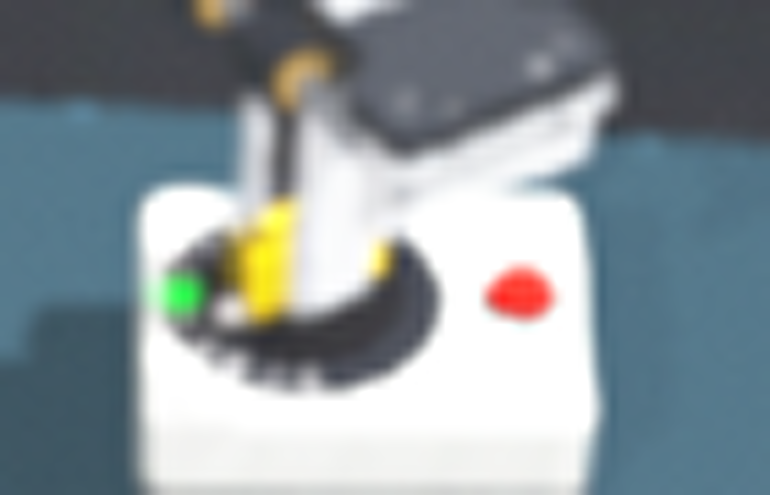

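The timer is still in place, and the tip is now at (232,308), closing on the green mark at (182,295). Next is the rest of the turn.

```bash

python3 -m pendant '[[[0,0,0],-4],[[0,0,0],-8],[[0,0,0],-12],[[0,0,0],-16],[[0,0,0],-20],[[0,0,0],-24],[[0,0,0],-28],[[0,0,0],-31]]'
python3 -m pendant '[[[0,0,0],0],[[0,0,0],0]]'
python3 -c "
from h import *
print(manip.observe()['wrist_torque'],manip.observe()['eef_rot'])
c=shot('side','side4.png')
import cv2
im=cv2.imread('pics/side4.png')[140:185,280:350]
cv2.imwrite('pics/z5.png',cv2.resize(im,(770,495),interpolation=cv2.INTER_CUBIC))"
```

```text
time: 7.75
tcp_pos: [0.5517, -0.1885, 0.0591]
eef_rot: [179.8, -0.2, 4.0]
wrist_force: [-3.4, -0.4, 13.3]
gripper_width: 0.0138
time: 7.95
tcp_pos: [0.5517, -0.1885, 0.0591]
eef_rot: [179.8, -0.2, 4.1]
wrist_force: [-2.9, -1.4, 14.2]
gripper_width: 0.0137
[-0.05468092  0.72845403  0.14046655] [179.77401256  -0.22469151   4.12893279]
```

View pics/z5.png

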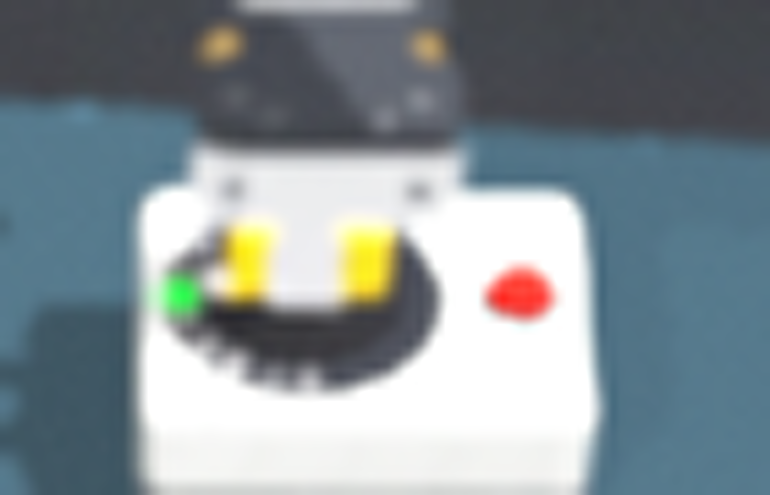

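The pointer tip at (210,285) now sits next to the green mark at (182,295), and the timer hasn't moved. I'll release and lift off to check.

```bash

python3 -m pendant '[[[0,0,0.1],0],[[0,0,0.1],0],[[0,0,0.1],0],[[0,0,0.1],0]]' 2.6 20
python3 -m pendant '[[[0,0,0.5],0],[[0,0,2],0],[[0,0,4.5],0],[[0,0,7],0],[[-5,0,10],0],[[-10,2,12],0],[[-15,6,13],0],[[-20,10,13],0]]'
python3 - <<'E'
from h import *
ims=[]
for n,(x,y) in(("top",(340,235)),("side",(313,165))):
    c=shot(n,n+"5.png"); im=c["pixels"]
    ims.append(cv2.resize(im[y-30:y+30,x-40:x+40],(400,300),interpolation=cv2.INTER_CUBIC))
cv2.imwrite("pics/z6.png",cv2.cvtColor(np.hstack(ims),cv2.COLOR_RGB2BGR))
E
```

```text
time: 8.4
tcp_pos: [0.5517, -0.1892, 0.0592]
eef_rot: [179.7, -0.3, 4.1]
wrist_force: [-0.1, -3.4, 6.4]
gripper_width: 0.0259
time: 9.2
tcp_pos: [0.3823, -0.1123, 0.1855]
eef_rot: [179.9, -0.1, 4.0]
wrist_force: [-0.8, 0.6, 0.9]
gripper_width: 0.0259
```

View pics/z6.png

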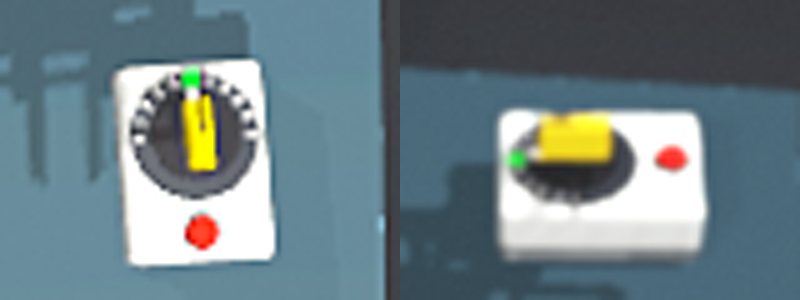

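```bash
python3 - <<'E'
from h import *
for n,(x,y) in(("top0",(340,235)),("top5",(340,235)),("side0",(313,170)),("side5",(313,170))):
    c=dict(np.load(f"pics/{n}.npz")); im=c["pixels"]
    H,S,V=[a.astype(int) for a in cv2.split(cv2.cvtColor(im,cv2.COLOR_RGB2HSV))]
    roi=np.zeros(H.shape,bool); roi[y-26:y+30,x-24:x+24]=1
    P={}
    for nm,m,z in(("yellow",(H>20)&(H<34)&(S>140)&(V>120),.082),("red",((H<6)|(H>174))&(S>140)&(V>100),.061),("green",(H>45)&(H<85)&(S>100)&(V>60),.052)):
        pts=np.argwhere(m&roi)[:,::-1].astype(np.float32)
        P[nm]=ray(c,*pts.mean(0),z)[:2]
        if nm=="yellow":
            vx,vy=cv2.fitLine(pts,cv2.DIST_L2,0,.01,.01)[:2].ravel()
            mu=pts.mean(0); d=ray(c,*(mu+5*np.array([vx,vy])),z)-ray(c,*(mu-5*np.array([vx,vy])),z)
            ya=np.degrees(np.arctan2(d[1],d[0]))
    a=lambda d:np.degrees(np.arctan2(d[1],d[0]))
    print(n,{k:v.round(4) for k,v in P.items()},"bar",ya.round(1),"red->green",a(P["green"]-P["red"]).round(1))
    w=((S<60)&(V>150)&roi).astype(np.uint8); w=cv2.morphologyEx(w,cv2.MORPH_CLOSE,np.ones((9,9)))
    hull=cv2.convexHull(np.argwhere(w)[:,::-1].astype(np.float32)); print(cv2.minAreaRect(hull))
E
```

```text
top0 {'yellow': array([ 0.5503, -0.1873]), 'red': array([ 0.4893, -0.1907]), 'green': array([ 0.5864, -0.185 ])} bar -110.2 red->green 3.4
((338.1526794433594, 237.28985595703125), (40.243995666503906, 30.465702056884766), 86.18592071533203)
top5 {'yellow': array([ 0.5513, -0.1866]), 'red': array([ 0.4893, -0.1907]), 'green': array([ 0.5867, -0.1849])} bar -176.4 red->green 3.4
((338.1526794433594, 237.28985595703125), (40.243995666503906, 30.465702056884766), 86.18592071533203)
side0 {'yellow': array([ 0.5517, -0.1758]), 'red': array([ 0.4904, -0.1839]), 'green': array([ 0.5861, -0.1853])} bar -101.3 red->green -0.9
((313.0, 171.0), (28.0, 42.0), 90.0)
side5 {'yellow': array([ 0.5509, -0.1745]), 'red': array([ 0.4904, -0.1839]), 'green': array([ 0.5869, -0.184 ])} bar -176.6 red->green -0.1
((313.0, 171.0), (28.0, 42.0), 90.0)
```

The bar lies at 3.5° and the housing at about 3.5–3.8°, so the pointer is on the mark and the timer hasn't moved. Next is the button at about (0.489, -0.1915), with its top at z = 0.061.

```bash

python3 -m pendant '[[[0,0,0],0],[[0,0,0],0]]' 0 20
python3 -c "
from h import *
s=manip.observe(); print(s['tcp_pos'],s['eef_rot'],s['gripper_width'])
print((np.array([.4893,-.1915,.061])-s['tcp_pos'])*100)"
```

```text
time: 9.5
tcp_pos: [0.384, -0.1132, 0.1845]
eef_rot: [180.0, -0.0, 4.1]
wrist_force: [0.8, -0.2, -0.4]
gripper_width: 0.0134
[ 0.38401968 -0.1131802   0.18450763] [ 1.79970686e+02 -4.85976244e-02  4.08675820e+00] 0.01340783507557774
[ 10.52803153  -7.8319798  -12.35076278]
```

```bash

python3 -m pendant '[[[3,-2.2,0],0],[[6,-4.4,0],0],[[9,-6.6,-2],0],[[10.5,-7.8,-5],0],[[10.5,-7.8,-8],0],[[10.5,-7.8,-10],0],[[10.5,-7.8,-10],0],[[10.5,-7.8,-10],0]]'
python3 -c "
from h import *
c=shot('side','side6.png')
s=manip.observe(); print(s['tcp_pos'],s['gripper_width'])
print((np.array([.4893,-.1915,.061])-s['tcp_pos'])*100)
im=cv2.imread('pics/side6.png')[130:190,280:360]
cv2.imwrite('pics/z7.png',cv2.resize(im,(800,600),interpolation=cv2.INTER_CUBIC))"
```

```text
time: 10.3
tcp_pos: [0.4888, -0.1912, 0.0835]
eef_rot: [-180.0, 0.1, 4.1]
wrist_force: [0.2, 0.2, 0.5]
gripper_width: 0.0005
[ 0.48936503 -0.19150748  0.08454953] 0.00039240972186399916
[-6.50281828e-03  7.47828875e-04 -2.35495276e+00]
```

View pics/z7.png

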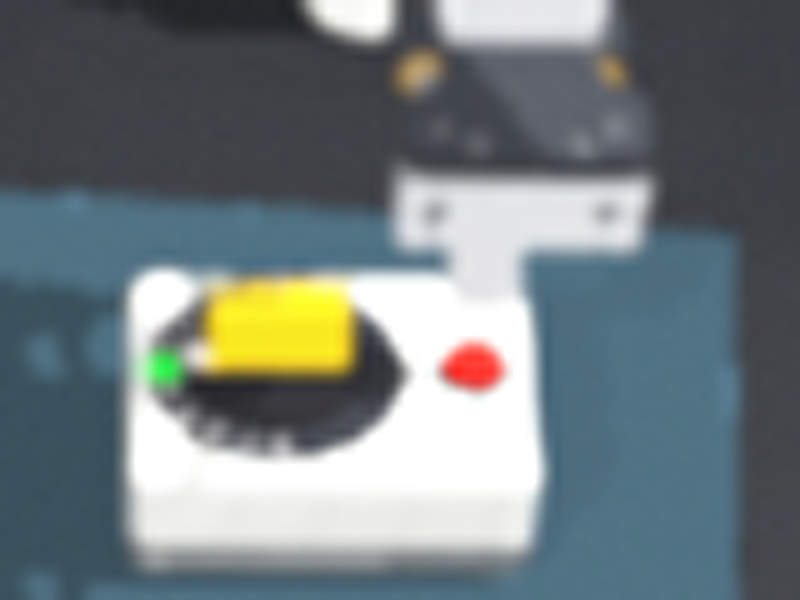

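The shut fingertips at (487,295) hang over the red button at (475,368), with the knob clear. I'll press straight down.

```bash

python3 -m pendant '[[[0,0,-1],0],[[0,0,-2],0],[[0,0,-2.3],0],[[0,0,-2.5],0],[[0,0,-2.7],0],[[0,0,-2.8],0],[[0,0,-2.9],0],[[0,0,-2.9],0]]'
```

```text
time: 11.15
tcp_pos: [0.4881, -0.1906, 0.0552]
eef_rot: [-180.0, 0.0, 4.1]
wrist_force: [-2.6, 1.8, 4.9]
gripper_width: 0.0007
```

```bash

python3 -m pendant '[[[0,0,-0.05],0],[[0,0,-0.1],0],[[0,0,-0.1],0]]'
```

```text
time: 11.45
tcp_pos: [0.4882, -0.1907, 0.0551]
eef_rot: [-180.0, 0.1, 4.1]
wrist_force: [-6.3, 2.7, 11.3]
gripper_width: 0.0004
```

The height stays at 0.055 while the force rises to 11 N, so the button is fully in. I'll lift off and check.

```bash

python3 -m pendant '[[[0,0,0.2],0],[[0,0,0.6],0],[[0,0,2],0],[[0,0,5],0],[[0,0,9],0],[[-4,2,11],0],[[-8,5,12],0],[[-10,7,12],0]]'
python3 -m pendant '[[[0,0,0],0],[[0,0,0],0]]'
python3 - <<'E'
from h import *
ims=[]
for n,(x,y) in(("top",(340,235)),("side",(313,165))):
    c=shot(n,n+"8.png"); im=c["pixels"]
    ims.append(cv2.resize(im[y-30:y+30,x-40:x+40],(400,300),interpolation=cv2.INTER_CUBIC))
    o=np.load(f"pics/{n}0.npz")["pixels"]; H=[cv2.cvtColor(i,cv2.COLOR_RGB2HSV).astype(int) for i in(o,im)]
    for h in H:
        out=[]
        for m in(((h[...,0]<6)|(h[...,0]>174))&(h[...,1]>140)&(h[...,2]>100),(h[...,0]>45)&(h[...,0]<85)&(h[...,1]>100)&(h[...,2]>60)):
            p=np.argwhere(m[y-24:y+26,x-24:x+24]); out.append((p.mean(0)[::-1]+[x-24,y-24]).round(2))
        print(n,"red,green",out)
cv2.imwrite("pics/z8.png",cv2.cvtColor(np.hstack(ims),cv2.COLOR_RGB2BGR))
s=manip.observe(); print(s["tcp_pos"],s["wrist_force"])
E
```

```text
time: 12.25
tcp_pos: [0.3875, -0.1202, 0.176]
eef_rot: [179.9, -0.2, 4.1]
wrist_force: [0.4, -0.2, 0.3]
gripper_width: 0.0003
time: 12.45
tcp_pos: [0.3887, -0.121, 0.1748]
eef_rot: [179.9, -0.1, 4.1]
wrist_force: [-0.4, 0.3, 0.5]
gripper_width: 0.0006
top red,green [array([339.94, 250.94]), array([337.6, 220.6])]
top red,green [array([339.7, 251. ]), array([337.57, 220.5 ])]
side red,green [array([326.94, 166.31]), array([296.5 , 166.29])]
side red,green [array([327.  , 166.85]), array([296., 166.])]
[ 0.38903709 -0.12140364  0.17439547] [-0.1029167  -0.22003958 -0.35405971]
```

View pics/z8.png

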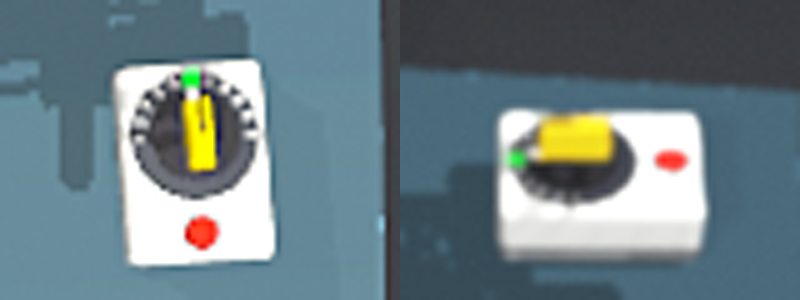

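View pics/side8.png

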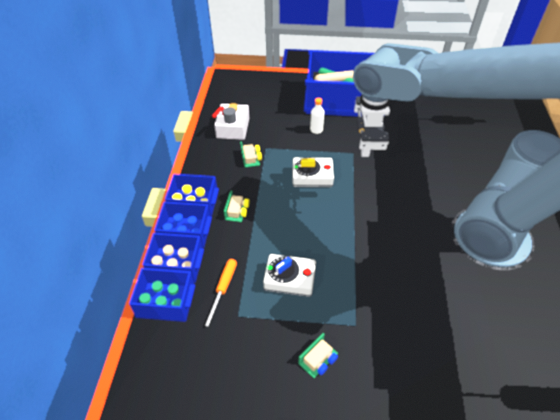

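The pointer is on the green mark. In the side view the button looks clearly flatter, so it is in. The timer and bystanders are where they started, and the arm is clear.

```bash
python3 -c "
from bench import manip
print(manip.finish_job())"
```

```text
the job is handed in; nothing more can be done
None
```

The yellow timer is set to the green mark, its red start button is pushed in, and the job was handed in at about 12.5 s of the 64 s allowed. `finish_job` reports no verdict, so this rests on my own checks.

- **Knob:** I gripped the bar, pressed down with about 13–16 N and turned it about 65° clockwise. I then opened the fingers and lifted off. In the top view the bar lies at about 3.5° and the housing at 3.4–3.8°, well inside the ±8.6° allowed.
- **Button:** I pushed it with shut fingers until the fingertips stopped at 0.055 m, its fully-in height, while the force rose to 11 N. In the last side view it looks clearly flatter and has stayed down.
- **Timer and bystanders:** the green mark and the red button are within about 0.5 pixel (about 2 mm) of their first position in both views. The blue timer, valve blocks, glue bottle and screwdriver look unmoved by eye; I did not measure them. The arm ended clear of everything.

One disagreement: the two cameras gave different angles at the start. For the bar, the top view read about 70° against 63–79° in the side view; for the housing, 3.4° against about -1°. I trusted the top view, and the final picture bore it out.

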